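# Load the wash basket after a glue-dispensing run

## Robot

A 7-joint arm with a two-finger parallel gripper is mounted at the origin on the work surface. World frame = base frame: x ahead of the robot, y to its left, z up, the work surface at z = 0. Lengths are in m, angles in rad, forces in N, time in s.
With the tool pointing down it reaches from about 0.4 to 0.925 m from the base axis. Payload 4.1 kg.
Tool frame: the origin (TCP) lies at the very end of the fingers, on their centre line; the grasp point (between the pads) lies 19 mm behind it (bot.hold_point_z is the distance from the TCP to the grasp point, in m); z points along the fingers, y is the line along which they close (so a half turn about z gives the same grasp; the last joint's range is limited). The gripper opens to 85 mm and grips with 20 to 120 N. Pads are 22 mm wide; open, the fingers measure 114 mm over their backs; the gripper's body (76 mm by 85 mm) begins 54 mm behind the grasp point. The pads swing forward as they close: fully open they stand 13 mm farther back than shut.
Start: joints at [1.206, 0.398, 0.045, 1.537, -0.019, 1.207, -0.051], TCP at [0.171, -0.627, 0.231] pointing down, gripper open.
Joint ranges: [-2.82, 2.82], [-0.49, 2.23], [-1.37, 1.46], [0, 2.46], [-1.36, 4.5], [0.23, 2], [-2.94, 2.94]. Speed limits (rad/s): [2.57, 2.57, 3.14, 3.14, 3.14, 3.14, 3.14].

## Interface

Orientations are given as a unit quaternion [x, y, z, w].
In Python, from bench import bot, optics, sense gives the robot as it stands (bot), with the cameras (optics) and the readings as plain functions.
- The arm moves only by the shell command python3 drive.py 'ROWS' [FORCE]. ROWS is rows parted by semicolons, their numbers by spaces, 1 to 8 of them, each of 5 numbers: dx, dy, dz in m, then a turn about the tool's z in rad, then the opening from 0.0 (shut) to 1.0 (fully open); each row is the pose to reach, as a shift and turn from the pose commanded when the command began, along the tool's axes at that moment; what a row does not reach only later rows make up. A row lasts 1/12 s, in which the tool goes at most 0.0417 m and 0.125 rad, less where a joint would pass 70% of its speed; a pose out of reach is approached as far as the arm can. The fingers move at their own pace and stop on an object; FORCE is the grip in N (left out, the last holds). Time passes only in rows, so rows that do not move let the fingers close. It prints the time, the measured TCP pose, the force, the opening and the grip force at its end.
- sense(): the state, without advancing time (a new reading comes with each control period).
- optics.camera(name): name is "scene" or "top" or "wrist"; returns the picture (384x512x3 uint8, red, green, blue); there is no depth.
- optics.camera_model(name): a dict with "K" (3x3 intrinsics, pixels), "origin" and "orientation" of the camera in the world; the wrist camera has in their place "tool_from_camera" (4x4, takes a point from camera to tool coordinates, whose origin is the TCP and whose axes are the flange's). Camera axes: x right, y down, z forward; pixel columns grow to the right and rows downward; lengths in m; the calibration is good to about 2 mm. A picture is of the moment at which its call begins: read the wrist's pose just before it. camera_model takes no time and is no camera call.
- bot.sign_off(): hands the job in; it is judged then, once.
The state is a dict: "time": time; "q": joint angles; "qvel": joint speeds; "tau": joint torques, N m; "eef_pos": TCP position; "tool_rot": TCP orientation; "force": force on the tool from outside, world axes, zero at the start; "wrist_torque": the same for the moment, N m; "width": opening from 0.0 (shut) to 1.0 (fully open); "gripper_force": force on a finger pad.
Only numpy, scipy, OpenCV 4.12 (cv2) and the standard library are available. Lean on these libraries where they do the work, as an engineer would, in place of code of your own. Each camera call takes 0.05 s, during which the arm holds its last target. There are 200 camera calls.

## Task

Clear the used dispensing parts into the steel wash basket: the amber syringe barrel, the aluminium clamp and the brass valve body, lowering each one in rather than letting it fall. Also take the red-handled brush, dip its bristle tip well down into the small open aluminium cup while holding it, and then lay the brush in the basket too, in whatever order suits you. In the end all four must lie wholly inside the basket, nothing standing out over its rim; do not tip or shift the cup, and leave the other things on the bench where they are.

Things in the scene. Friction and masses are not known exactly. Their poses are not given: they have to be found in the camera images.
- basket: open rectangular stainless wash basket with dark slots in its walls, fixed to the bench; outside 170 (its x) x 225 (its y) x 68 high, walls 5 and floor 5 thick, so inside 160 x 215 and 63 deep; origin at the centre of its underside, z up
- cup: small open round aluminium cup, loose, 0.35 kg; 60 high, outer rim radius 42, wall 4, tapering to radius 34 at the foot, floor 5 thick; origin at the centre of its underside, z up
- cup_rim (a point): centre of the cup's mouth, at rim height, 60 above the bench
- barrel: amber syringe barrel lying along its own x: 28 diameter body with square 28 x 28 white collars near its two ends, blue nozzle at +x; 140 long in all (108 body, 32 nozzle); origin under its middle on the bench, axis 14 above; about 70 g; best gripped across its y near the origin, or up to 20 behind it (-x)
- barrel_rear (a point): middle of the barrel's rear end face, at x = -70, 14 above its underside
- barrel_nozzle (a point): tip of the barrel's nozzle, at x = +70, 14 above its underside
- clamp: aluminium clamp bar lying along its own x: bar 88 x 30 x 26 high from x = -50 to +38, black 18-diameter knob on its +x end out to +50, white ring 28 diameter rising 12 above the bar's top at x = +22; origin on the underside, 100 long in all; about 180 g; grip across its y (30 wide)
- clamp_rear (a point): middle of the clamp's plain end, at x = -50, 13 above its underside
- clamp_knob (a point): end of the clamp's black knob, at x = +50, 13 above its underside
- valve: valve body standing upright: brass cylinder 40 diameter, 40 high, with a steel neck 32 diameter and 20 high on top, 60 high in all; origin at the centre of its underside, z along its axis; about 250 g
- valve_top (a point): centre of the valve body's top face, 60 above its underside
- brush: cleaning brush lying along its own x: red handle 14 wide and 12 high from x = -80 to +35, steel ferrule 18 wide, black stiff bristles 16 wide out to x = +95; 175 long; origin on the underside, near the centre of mass; 45 g; rigid
- brush_tip (a point): end of the bristles, at brush x = +95, 6 above its underside
- brush_end (a point): free end of the handle, at brush x = -80, 6 above its underside
- jar: bystander: small white jar with green lid, 36 diameter, 60 high; origin under its centre
- spool: bystander: orange flanged spool standing on end, 60 diameter, 40 high; origin under its centre
- tipbox: bystander: blue open box 62 x 62 x 36 with coloured nozzle caps; origin under its centre
- spanner: bystander: steel spanner, 150 long, lying flat; origin under its middle, x along it
- driver: bystander: screwdriver, 170 long, lying flat, about 30 high; origin under its middle, x along it
- bottle: bystander: clear bottle with red cap, 48 diameter, 85 high; origin under its centre
- regulator: bystander, fixed: air regulator on a foot 50 x 50, 155 high, white gauge towards the robot; origin under its centre

How it is judged:
On the way:
1. the brush, held in the fingers, has its bristle tip inside the cup, at least 10 mm below the rim (z of brush_tip in the frame of cup_rim below -0.01 m and z of brush_tip in the frame of cup above 0 m and horizontal distance between brush_tip and cup_rim below 0.038 m and contact force between the fingers and brush above 0.5 N), for 0.2 s.
At the end, for the whole second after the job is handed in: Both ends of the barrel, the clamp, the valve body and the brush lie within the inner walls of the basket (1 mm of tolerance) and below its rim (2 mm of tolerance), all four are at rest, and the cup stands upright (within 0.2 rad) (x of barrel_rear in the frame of basket between -0.081 and 0.081 m and y of barrel_rear in the frame of basket between -0.1085 and 0.1085 m and z of barrel_rear in the frame of basket between 0 and 0.07 m and x of barrel_nozzle in the frame of basket between -0.081 and 0.081 m and y of barrel_nozzle in the frame of basket between -0.1085 and 0.1085 m and z of barrel_nozzle in the frame of basket between 0 and 0.07 m and x of clamp_rear in the frame of basket between -0.081 and 0.081 m and y of clamp_rear in the frame of basket between -0.1085 and 0.1085 m and z of clamp_rear in the frame of basket between 0 and 0.07 m and x of clamp_knob in the frame of basket between -0.081 and 0.081 m and y of clamp_knob in the frame of basket between -0.1085 and 0.1085 m and z of clamp_knob in the frame of basket between 0 and 0.07 m and x of valve in the frame of basket between -0.081 and 0.081 m and y of valve in the frame of basket between -0.1085 and 0.1085 m and z of valve in the frame of basket between 0 and 0.07 m and x of valve_top in the frame of basket between -0.081 and 0.081 m and y of valve_top in the frame of basket between -0.1085 and 0.1085 m and z of valve_top in the frame of basket between 0 and 0.07 m and x of brush_tip in the frame of basket between -0.081 and 0.081 m and y of brush_tip in the frame of basket between -0.1085 and 0.1085 m and z of brush_tip in the frame of basket between 0 and 0.07 m and x of brush_end in the frame of basket between -0.081 and 0.081 m and y of brush_end in the frame of basket between -0.1085 and 0.1085 m and z of brush_end in the frame of basket between 0 and 0.07 m and linear speed of each of barrel, clamp, valve, brush below 0.03 m/s and angle between cup's own z axis and vertical below 0.2 rad); the robot touches nothing.
It fails at once if a bystander is shifted by more than 30 mm (distance of any of jar, spool, tipbox, spanner, driver, bottle from where it was at the start of the episode above 0.03 m).
It fails at once if the cup is tipped by more than 0.35 rad or shifted by more than 30 mm (angle between cup's own z axis and vertical above 0.35 rad or distance of cup from where it was at the start of the episode above 0.03 m).
It fails at once if a part or the brush is dropped: it moves faster than 1 m/s without being touched by the fingers (a fall of about 50 mm) ((linear speed of barrel above 1 m/s and contact force between the fingers and barrel below 0.05 N) or (linear speed of clamp above 1 m/s and contact force between the fingers and clamp below 0.05 N) or (linear speed of valve above 1 m/s and contact force between the fingers and valve below 0.05 N) or (linear speed of brush above 1 m/s and contact force between the fingers and brush below 0.05 N)).
It also fails if it takes over 72 s, if anything falls off the work surface, if the arm or the gripper's body presses on something with over 40 N, if the wrist force passes 120 N, or if a joint passes its speed limit or range.

## Working session

There is one attempt and no reset: what is moved stays moved. The work goes in short steps, Python scripts to look and compute and a shell command to move; the robot and the scene stay as the last step left them, time stands still between calls to the robot, and variables do not carry over. Pictures are saved under pics/ and viewed, at most 10 in all, crops included, and the job is handed in when it is done.

```bash
ls; mkdir -p pics
python3 - <<'E'
from bench import bot, optics, sense
import cv2
for n in ("top","scene"):
    im=optics.camera(n); cv2.imwrite(f"pics/{n}0.png",cv2.resize(im[:,:,::-1],(800,600),interpolation=cv2.INTER_CUBIC))
    print(optics.camera_model(n))
print(optics.camera_model("wrist")); s=sense(); print(s['time'],s['eef_pos'],s['tool_rot'],bot.hold_point_z)
E
```

```text
bench.py
drive.py
pics
{'K': array([[364.19390364,   0.        , 247.78166216],
       [  0.        , 364.19390364, 194.95672493],
       [  0.        ,   0.        ,   1.        ]]), 'origin': array([0.37891888, 0.08251791, 1.15806203]), 'orientation': array([ 0.71329724, -0.69713158,  0.05519892, -0.04655854])}
{'K': array([[410.93376808,   0.        , 250.07736775],
       [  0.        , 410.93376808, 185.21114766],
       [  0.        ,   0.        ,   1.        ]]), 'origin': array([0.92827496, 0.70642741, 0.9453503 ]), 'orientation': array([ 0.25128912,  0.90850897, -0.31895118, -0.09866801])}
{'K': array([[295.39684373,   0.        , 254.75510438],
       [  0.        , 295.39684373, 191.35962539],
       [  0.        ,   0.        ,   1.        ]]), 'tool_from_camera': array([[-3.64950886e-04, -9.59298119e-01, -2.82395089e-01,
         7.25593920e-02],
       [ 9.99999827e-01, -2.19775128e-04, -5.45763583e-04,
        -7.10406455e-04],
       [ 4.61486561e-04, -2.82395239e-01,  9.59298033e-01,
        -1.42425195e-01],
       [ 0.00000000e+00,  0.00000000e+00,  0.00000000e+00,
         1.00000000e+00]])}
0.1 [ 0.17062568 -0.62660709  0.23034004] [ 9.91171744e-01  1.32581157e-01 -1.83792846e-04 -8.81224016e-04] 0.0187
```

View pics/top0.png

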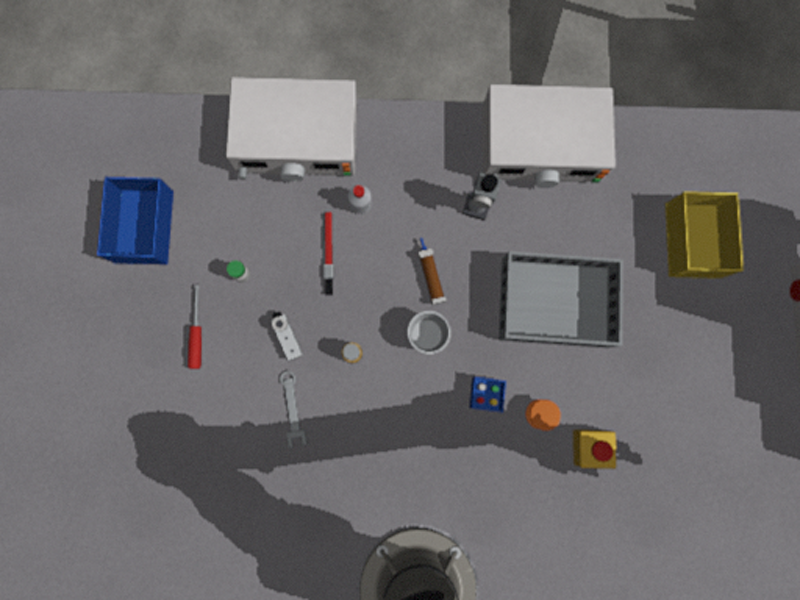

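View pics/scene0.png

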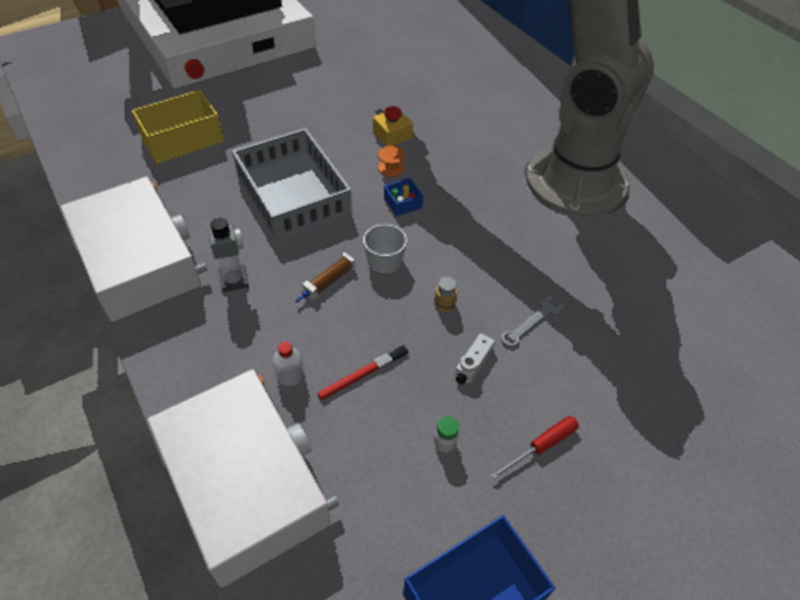

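The top view shows everything: clamp about (285,336), valve (352,352), brush (329,253), barrel (430,270), cup (429,332) and basket about (562,300). The scene view agrees. I'll take a magnified crop to measure more finely.

```bash
cat > h.py <<'E'
from bench import bot, optics, sense
import cv2, numpy as np
from scipy.spatial.transform import Rotation as R
def ray(n,uv):
    m=optics.camera_model(n); d=R.from_quat(m['orientation']).as_matrix()@np.linalg.inv(m['K'])@[uv[0],uv[1],1]
    return m['origin'],d
def at(n,uv,z):
    o,d=ray(n,uv); return (o+d*(z-o[2])/d[2])[:2]
def wrist_at(uv,z,s):
    m=optics.camera_model('wrist'); T=np.eye(4); T[:3,:3]=R.from_quat(s['tool_rot']).as_matrix(); T[:3,3]=s['eef_pos']
    M=T@m['tool_from_camera']; d=M[:3,:3]@np.linalg.inv(m['K'])@[uv[0],uv[1],1]; o=M[:3,3]
    return (o+d*(z-o[2])/d[2])[:2]
def full(c,U,V): return ((U+.5)*.64-.5,(V+.5)*.64-.5)
E
python3 - <<'E'
from h import *
im=cv2.imread('pics/top0.png')
im=optics.camera('top')[:,:,::-1]
c=im[130:260,165:405]; cv2.imwrite('pics/topc.png',cv2.resize(c,None,fx=10/3,fy=10/3,interpolation=cv2.INTER_CUBIC))
f=lambda U,V,z:at('top',full(0,U,V),z).round(3)
for n,*p in [('barrel_rear',437,300,.014),('nozzle',420,239,.014),('clamp_rear',294,358,.013),('knob',277,315,.013),('valve',352,352,.06),('btip',329,293,.006),('bend',328,212,.006),('cup',429,332,.06),('b1',508,253,.068),('b2',622,259,.068),('b3',620,346,.068),('b4',502,341,.068),('jar',236,270,.06),('spool',544,415,.04),('bottle',360,192,.085)]:
    print(n,f(*p))
E
```

```text
barrel_rear [ 0.558 -0.03 ]
nozzle [0.684 0.006]
clamp_rear [0.433 0.255]
knob [0.519 0.293]
valve [0.445 0.137]
btip [0.568 0.191]
bend [0.74  0.199]
cup [ 0.487 -0.011]
b1 [ 0.646 -0.164]
b2 [ 0.64  -0.389]
b3 [ 0.468 -0.379]
b4 [ 0.472 -0.151]
jar [0.6   0.369]
spool [ 0.333 -0.238]
bottle [0.757 0.13 ]
```

View pics/topc.png

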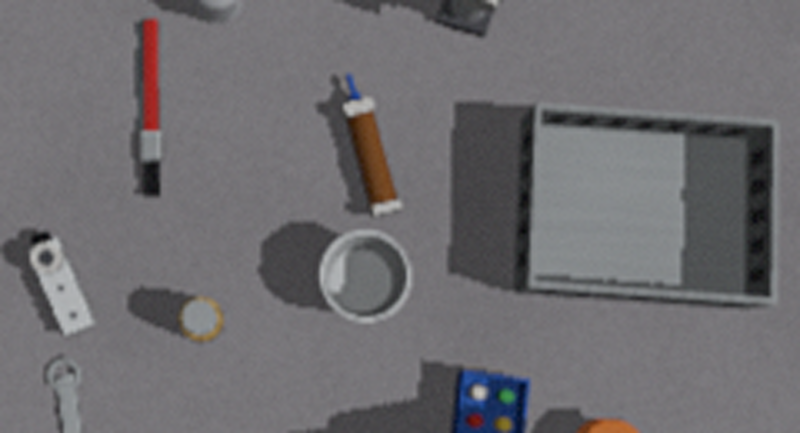

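The crop shows the barrel from rear (387,211) to nozzle (349,75), the clamp from (78,330) to knob (41,234), and the brush from tip (151,194) to end (151,19). The valve top is at (201,319), the cup rim centre at (366,276), and the basket rim corners at (537,103), (775,122), (776,301) and (531,288).

```bash
cat >> h.py <<'E'
def c(U,V,z): return at('top',(165+(U+.5)*.3-.5,130+(V+.5)*.3-.5),z)
def go(x,y,z,phi,frm=None):
    "tool-axis shift and turn to TCP x,y,z and tool-x heading phi"
    if frm is None:
        s=sense(); p=s['eef_pos']; r=R.from_quat(s['tool_rot']).as_matrix(); f=np.arctan2(r[1,0],r[0,0])
    else: p=np.array(frm[:3]); f=frm[3]
    d=np.array([x,y,z])-p; ct,st=np.cos(f),np.sin(f)
    print('d',np.round([ct*d[0]+st*d[1], st*d[0]-ct*d[1], -d[2]],4),'turn',round(-((phi-f+np.pi)%(2*np.pi)-np.pi),3))
E
python3 - <<'E'
from h import *
P=dict(br=(387,211,.014),bn=(349,75,.014),cr=(78,330,.02),ck=(41,234,.013),v=(201,319,.06),t=(151,194,.01),e=(151,19,.012),cup=(366,276,.06),k1=(537,103,.068),k2=(775,122,.068),k3=(776,301,.068),k4=(531,288,.068))
W={k:c(*p) for k,p in P.items()}
for k,w in W.items(): print(k,w.round(3))
for a,b in(('br','bn'),('cr','ck'),('t','e'),('k1','k2'),('k2','k3'),('k3','k4'),('k4','k1')):
    d=W[b]-W[a]; print(a,b,np.linalg.norm(d).round(3),np.arctan2(d[1],d[0]).round(3),((W[a]+W[b])/2).round(3))
print('basket',np.mean([W[k] for k in('k1','k2','k3','k4')],0))
# check against scene cam
f=lambda U,V,z:at('scene',((U+.5)*.64-.5,(V+.5)*.64-.5),z).round(3)
print('scene v',f(447,284,.06),'cup',f(385,240,.06),'br',f(347,263,.014),'bn',f(298,299,.014),'knob',f(461,379,.013),'tip',f(405,351,.01),'end',f(321,395,.01),'rim',f(235,153,.068),f(304,132,.068),f(349,187,.068),f(276,215,.068))
E
```

```text
br [ 0.554 -0.034]
bn [0.686 0.004]
cr [0.434 0.254]
ck [0.524 0.294]
v [0.444 0.137]
t [0.566 0.191]
e [0.738 0.198]
cup [ 0.487 -0.011]
k1 [ 0.65  -0.167]
k2 [ 0.637 -0.387]
k3 [ 0.472 -0.381]
k4 [ 0.479 -0.16 ]
br bn 0.138 0.28 [ 0.62  -0.015]
cr ck 0.099 0.419 [0.479 0.274]
t e 0.173 0.036 [0.652 0.195]
k1 k2 0.221 -1.627 [ 0.644 -0.277]
k2 k3 0.166 3.11 [ 0.555 -0.384]
k3 k4 0.222 1.541 [ 0.475 -0.271]
k4 k1 0.171 -0.041 [ 0.564 -0.163]
basket [ 0.55942355 -0.27357697]
scene v [0.448 0.142] cup [ 0.488 -0.006] br [ 0.56  -0.028] bn [0.68  0.003] knob [0.52  0.296] tip [0.57  0.198] end [0.736 0.201] rim [ 0.636 -0.376] [ 0.479 -0.367] [ 0.48  -0.162] [ 0.64  -0.163]
```

```bash
python3 -c "
from h import *
go(.612,-.016,.20,.28)"
D="python3 drive.py"; python3 drive.py '.03 -.024 0 0 1;.06 -.048 0 0 1;.09 -.073 0 0 1;.12 -.097 0 0 1;.15 -.121 0 0 1;.18 -.145 0 0 1;.21 -.17 0 0 1;.24 -.194 0 0 1'
python3 drive.py '.03 -.024 0 0 1;.06 -.048 0 0 1;.09 -.073 0 0 1;.12 -.097 0 0 1;.15 -.121 0 0 1;.18 -.145 0 0 1;.21 -.17 0 0 1;.24 -.194 0 0 1'
python3 -c "
from h import *
go(.612,-.016,.20,.28);go(.612,-.016,.006,.28)"
```

```text
time: 0.82
eef_pos: [0.3519, -0.375, 0.2312]
tool_rot: [0.991, 0.132, -0.0, -0.0]
force: [0.8, 0.8, -0.1]
width: 0.997
gripper_force: 0.0
time: 1.48
eef_pos: [0.5325, -0.1249, 0.2312]
tool_rot: [0.991, 0.133, -0.0, 0.0]
force: [0.4, -0.4, -0.7]
width: 0.998
gripper_force: 0.0
d [ 0.1053 -0.0842  0.0312] turn -0.014
d [ 0.1053 -0.0842  0.2252] turn -0.014
```

```bash
python3 drive.py '.03 -.024 0 0 1;.06 -.048 0 -.01 1;.09 -.072 0 -.014 1;.105 -.084 .03 -.014 1;.105 -.084 .06 -.014 1;.105 -.084 .10 -.014 1;.105 -.084 .13 -.014 1;.105 -.084 .13 -.014 1'
python3 - <<'E'
from h import *
go(.612,-.016,.005,.28)
s=sense(); im=optics.camera('wrist'); cv2.imwrite('pics/w1.png',im[:,:,::-1])
E
```

```text
time: 2.15
eef_pos: [0.6055, -0.0184, 0.0942]
tool_rot: [0.99, 0.14, -0.007, -0.001]
force: [-1.6, 0.1, -0.8]
width: 1.002
gripper_force: 0.0
d [ 0.0069 -0.0005  0.0892] turn 0.0
```

View pics/w1.png

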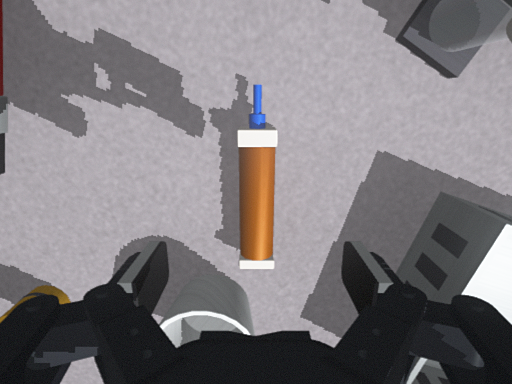

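Wrist view: the barrel is centred between the fingers (column about 257) and aligned, so I descend and grip.

```bash
python3 drive.py '.003 0 .03 0 1;.003 0 .06 0 1;.003 0 .08 0 1;.003 0 .089 0 1;.003 0 .089 0 1;.003 0 .089 0 0;.003 0 .089 0 0;.003 0 .089 0 0' 40
python3 drive.py '0 0 0 0 0;0 0 0 0 0;0 0 0 0 0;0 0 0 0 0'
python3 -c "
from h import *
go(.612,-.016,.13,.28)"
```

```text
time: 2.87
eef_pos: [0.6159, -0.0173, 0.0145]
tool_rot: [0.99, 0.139, 0.002, 0.0]
force: [-0.2, -0.9, 1.1]
width: 0.607
gripper_force: 0.0
time: 3.2
eef_pos: [0.615, -0.0173, 0.0137]
tool_rot: [0.99, 0.139, 0.001, 0.0]
force: [-1.1, -0.0, 5.9]
width: 0.304
gripper_force: 39.2
d [-0.0026 -0.0021 -0.1163] turn -0.0
```

```bash
python3 drive.py '0 0 -.03 0 0;0 0 -.06 0 0;0 0 -.09 0 0;-.02 0 -.12 0 0;-.04 0 -.12 0 0;-.06 0 -.12 0 0;-.06 .02 -.12 .1 0;-.06 .04 -.12 .2 0' 
python3 -c "
from h import *
go(.5575,-.21,.12,-.04)"
```

```text
time: 3.87
eef_pos: [0.5661, -0.0719, 0.1327]
tool_rot: [0.999, 0.039, -0.0, 0.0]
force: [-0.0, 0.2, 0.2]
width: 0.308
gripper_force: 39.8
d [-0.0192  0.137   0.0127] turn 0.117
```

```bash
python3 drive.py '-.005 .035 0 .1 0;-.01 .07 0 .117 0;-.014 .1 0 .117 0;-.018 .125 0 .117 0;-.02 .137 0 .117 0;-.02 .137 0.02 .117 0;-.02 .137 .02 .117 0;-.02 .137 .02 .117 0' 
python3 -c "
from h import *
go(.5575,-.21,.021,-.04)
im=optics.camera('scene'); c=im[60:220,130:330]; cv2.imwrite('pics/s1.png',cv2.resize(c[:,:,::-1],None,fx=3,fy=3,interpolation=cv2.INTER_CUBIC))"
```

```text
time: 4.53
eef_pos: [0.5576, -0.2087, 0.1113]
tool_rot: [1.0, -0.018, -0.001, -0.001]
force: [-0.2, -0.3, -1.2]
width: 0.302
gripper_force: 39.8
d [-0.      0.0013  0.0903] turn 0.004
```

View pics/s1.png

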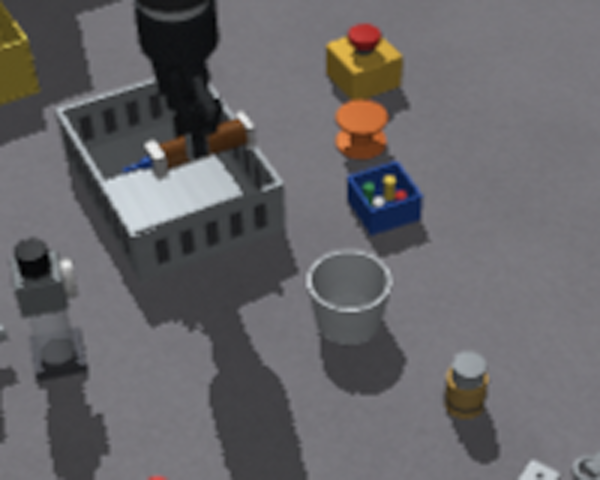

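The barrel is held level above the basket, clear of the walls. I lower it, release and lift.

```bash
python3 drive.py '0 0 .02 0 0;0 0 .04 0 0;0 0 .06 0 0;0 0 .075 0 0;0 0 .084 0 0;0 0 .088 0 0;0 0 .09 0 0;0 0 .09 0 0'
python3 drive.py '0 0 0 0 .46;0 0 0 0 .46;0 0 0 0 .46;0 0 0 0 .46;0 0 -.03 0 .46;0 0 -.06 0 .46;0 0 -.09 0 .6;0 0 -.11 0 1'
python3 -c "
from h import *
go(.444,.139,.13,.42)"
```

```text
time: 5.25
eef_pos: [0.5592, -0.2101, 0.0229]
tool_rot: [1.0, -0.018, 0.001, 0.0]
force: [-0.6, 0.6, -1.3]
width: 0.3
gripper_force: 39.8
time: 5.92
eef_pos: [0.5597, -0.2107, 0.1355]
tool_rot: [1.0, -0.019, 0.002, 0.001]
force: [0.6, -0.2, 0.5]
width: 0.725
gripper_force: 0.0
d [-0.1286 -0.3452  0.0055] turn -0.457
```

```bash
python3 -c "
from h import *
go(.472,.271,.10,.42)"
python3 drive.py '0 -.035 0 0 1;0 -.07 0 -.05 1;-.01 -.105 0 -.1 1;-.02 -.14 0 -.15 1;-.03 -.175 0 -.2 1;-.04 -.21 0 -.25 1;-.05 -.245 0 -.3 1;-.06 -.28 0 -.35 1'
python3 -c "
from h import *
go(.472,.271,.10,.42)"
```

```text
d [-0.1055 -0.4782  0.0355] turn -0.457
time: 6.58
eef_pos: [0.5082, 0.0731, 0.1327]
tool_rot: [0.988, 0.157, 0.0, 0.0]
force: [-0.1, 0.6, -0.6]
width: 0.998
gripper_force: 0.0
d [ 0.0269 -0.1994  0.0327] turn -0.105
```

```bash
python3 drive.py '.005 -.035 0 -.05 1;.01 -.07 0 -.105 1;.015 -.105 0 -.105 1;.02 -.14 0 -.105 1;.025 -.17 0 -.105 1;.027 -.195 0.01 -.105 1;.027 -.195 .03 -.105 1;.027 -.195 .03 -.105 1'
python3 - <<'E'
from h import *
go(.472,.271,.012,.42)
s=sense(); im=optics.camera('wrist'); cv2.imwrite('pics/w2.png',im[:,:,::-1])
E
```

```text
time: 7.25
eef_pos: [0.4718, 0.2661, 0.0998]
tool_rot: [0.978, 0.209, -0.003, 0.001]
force: [-0.3, -1.3, -1.2]
width: 1.0
gripper_force: 0.0
d [ 0.0022 -0.0044  0.0878] turn 0.002
```

View pics/w2.png

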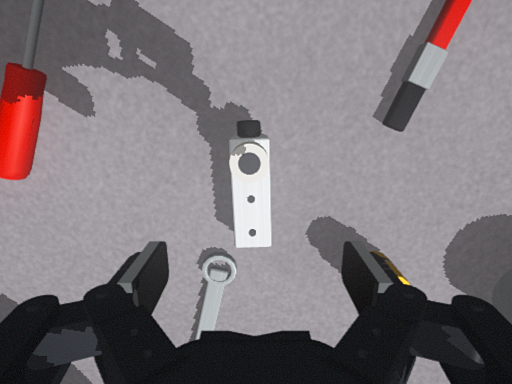

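Wrist view: the clamp runs from rear (252,246) to knob (249,122), about 4 mm left of the centre line. The spanner (218,268) and valve (395,270) are outside the finger paths. I grip it now.

```bash
python3 drive.py '.002 -.004 .03 0 1;.002 -.004 .06 0 1;.002 -.004 .08 0 1;.002 -.004 .087 0 1;.002 -.004 .087 0 1;.002 -.004 .087 0 0;.002 -.004 .087 0 0;.002 -.004 .087 0 0' 60
python3 drive.py '0 0 0 0 0;0 0 0 0 0;0 0 0 0 0;0 0 0 0 0;0 0 0 0 0;0 0 -.04 0 0;0 0 -.08 0 0;0 0 -.12 0 0'
python3 -c "
from h import *
print(wrist_at((252,246),.026,dict(eef_pos=[.4718,.2661,.0998],tool_rot=[.978,.209,-.003,.001])),wrist_at((249,122),.013,dict(eef_pos=[.4718,.2661,.0998],tool_rot=[.978,.209,-.003,.001])))
go(.55,-.33,.13,-.04)"
```

```text
time: 7.97
eef_pos: [0.4761, 0.2704, 0.017]
tool_rot: [0.978, 0.207, 0.002, -0.0]
force: [0.3, -0.6, 0.5]
width: 0.606
gripper_force: 0.0
time: 8.63
eef_pos: [0.4737, 0.2694, 0.1361]
tool_rot: [0.978, 0.208, -0.001, 0.0]
force: [0.1, 0.1, -1.7]
width: 0.328
gripper_force: 60.2
[0.43636557 0.25342023] [0.52395334 0.29492563]
d [-0.1738  0.5787  0.0061] turn 0.458
```

```bash
python3 drive.py '-.01 .035 0 0.05 0;-.02 .07 0 .1 0;-.03 .105 0 .15 0;-.04 .14 0 .2 0;-.05 .175 0 .25 0;-.06 .21 0 .3 0;-.07 .245 0 .35 0;-.08 .28 0 .4 0'
python3 -c "
from h import *
go(.573,-.336,.12,-.04)"
```

```text
time: 9.3
eef_pos: [0.5148, -0.0202, 0.1354]
tool_rot: [1.0, 0.008, -0.0, 0.0]
force: [2.0, -0.1, -2.5]
width: 0.328
gripper_force: 60.3
d [0.0532 0.3166 0.0154] turn 0.056
```

```bash
python3 drive.py '.006 .038 0 .03 0;.012 .076 0 .056 0;.018 .114 0 .056 0;.024 .152 0 .056 0;.03 .19 0 .056 0;.036 .228 0 .056 0;.044 .265 0 .056 0;.05 .295 0 .056 0'
python3 drive.py '.002 .012 0 0 0;.003 .015 0.01 0 0;.003 .015 .01 0 0;.003 .015 .01 0 0'
python3 -c "
from h import *
go(.573,-.336,.022,-.04)"
```

```text
time: 9.97
eef_pos: [0.57, -0.3161, 0.1352]
tool_rot: [1.0, -0.02, -0.0, 0.001]
force: [1.1, 0.5, -1.2]
width: 0.325
gripper_force: 60.2
time: 10.3
eef_pos: [0.5722, -0.3246, 0.1237]
tool_rot: [1.0, -0.018, -0.001, -0.002]
force: [0.6, 1.1, -2.4]
width: 0.329
gripper_force: 60.2
d [0.0012 0.0114 0.1017] turn 0.004
```

```bash
python3 drive.py '.001 .01 0 0 0;.001 .01 .02 0 0;.001 .01 .045 0 0;.001 .01 .06 0 0;.001 .01 .06 0 0;.001 .01 .06 0 0'
python3 -c "
from h import *
go(.573,-.336,.022,-.04)"
```

```text
time: 10.8
eef_pos: [0.5735, -0.3365, 0.065]
tool_rot: [1.0, -0.018, -0.001, -0.0]
force: [1.1, -0.2, -1.2]
width: 0.323
gripper_force: 60.2
d [-0.0005 -0.0005  0.043 ] turn 0.004
```

```bash
python3 drive.py '0 0 .02 0 0;0 0 .034 0 0;0 0 .041 0 0;0 0 .043 0 0;0 0 .043 0 0;0 0 .043 0 .5;0 0 .043 0 .5;0 0 .043 0 .5'
python3 drive.py '0 0 0 0 .5;0 0 0 0 .5;0 0 -.04 0 .5;0 0 -.08 0 .5;0 0 -.12 0 .8;0 -.02 -.14 0 1;0 -.06 -.14 0 1;0 -.1 -.14 0 1'
python3 -c "
from h import *
go(.446,.139,.13,.0)"
```

```text
time: 11.47
eef_pos: [0.5745, -0.3382, 0.0234]
tool_rot: [1.0, -0.019, 0.001, 0.001]
force: [-0.3, -0.7, -0.1]
width: 0.499
gripper_force: 0.0
time: 12.13
eef_pos: [0.5783, -0.2392, 0.1649]
tool_rot: [1.0, -0.021, 0.002, 0.001]
force: [-0.0, 1.1, 0.0]
width: 0.997
gripper_force: 0.0
d [-0.1484 -0.3722  0.0349] turn -0.043
```

```bash
python3 drive.py '-.014 -.036 0 0 1;-.028 -.072 0 0 1;-.042 -.108 0 0 1;-.056 -.144 0 0 1;-.07 -.18 0 0 1;-.084 -.216 0 0 1;-.098 -.252 0 0 1;-.112 -.288 0 0 1'
python3 drive.py '-.012 -.03 0 0 1;-.024 -.06 0 0 1;-.034 -.08 .0 0 1;-.034 -.08 .02 0 1;-.034 -.08 .04 0 1;-.034 -.08 .06 0 1;-.034 -.08 .06 0 1'
python3 - <<'E'
from h import *
go(.446,.139,.012,-.04)
s=sense(); im=optics.camera('wrist'); cv2.imwrite('pics/w3.png',im[:,:,::-1])
E
```

```text
time: 12.8
eef_pos: [0.4756, 0.0559, 0.1627]
tool_rot: [1.0, -0.019, 0.0, 0.0]
force: [0.4, -0.8, -0.2]
width: 1.0
gripper_force: 0.0
time: 13.38
eef_pos: [0.4427, 0.1347, 0.0994]
tool_rot: [1.0, -0.019, -0.003, 0.001]
force: [-1.1, -0.2, -1.0]
width: 1.0
gripper_force: 0.0
d [ 0.0031 -0.0045  0.0874] turn 0.003
```

View pics/w3.png

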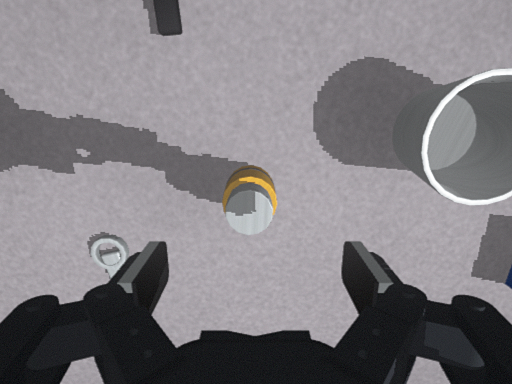

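The valve top is centred at about (249,213) and the spanner head is at (108,252). I'll refine the valve position and then grip.

Run:
```python
from h import *
s=dict(eef_pos=[.4427,.1347,.0994],tool_rot=sense()['tool_rot'])
print(wrist_at((249,213),.06,s),wrist_at((489,137),.06,s)); v=wrist_at((249,213),.06,s); 
go(v[0],v[1],.012,-.04)
print(sense()['eef_pos'])
```

```text
[0.44669396 0.13924397] [ 0.49038984 -0.00876561]
d [ 0.0026 -0.0043  0.089 ] turn 0.002
[0.44388894 0.13504215 0.10101255]
```

```bash
python3 drive.py '.003 -.004 .03 0 1;.003 -.004 .06 0 1;.003 -.004 .08 0 1;.003 -.004 .088 0 1;.003 -.004 .088 0 1;.003 -.004 .088 0 0;.003 -.004 .088 0 0;.003 -.004 .088 0 0' 60
python3 drive.py '0 0 0 0 0;0 0 0 0 0;0 0 0 0 0;0 0 0 0 0;0 0 -.04 0 0;0 0 -.08 0 0;0 0 -.12 0 0;0 0 -.14 0 0'
python3 -c "
from h import *
go(.512,-.27,.13,-.04)"
```

```text
time: 14.1
eef_pos: [0.4501, 0.1398, 0.0158]
tool_rot: [1.0, -0.019, 0.002, -0.0]
force: [-0.1, 0.5, 0.8]
width: 0.606
gripper_force: 0.0
time: 14.77
eef_pos: [0.4507, 0.1405, 0.1591]
tool_rot: [1.0, -0.019, 0.003, -0.001]
force: [1.9, -0.3, -2.5]
width: 0.447
gripper_force: 61.2
d [0.0768 0.4079 0.0291] turn 0.002
```

```bash
python3 drive.py '.007 .037 0 0 0;.014 .074 0 0 0;.021 .111 0 0 0;.028 .148 0 0 0;.035 .185 0 0 0;.042 .222 0 0 0;.049 .259 0 0 0;.056 .296 0 0 0'
python3 drive.py '.007 .037 0 0 0;.014 .074 0 0 0;.018 .1 0 0 0;.02 .111 .01 0 0;.02 .111 .02 0 0;.02 .111 .03 0 0;.02 .111 .03 0 0'
python3 -c "
from h import *
go(.512,-.27,.021,-.04)"
```

```text
time: 15.43
eef_pos: [0.493, -0.1603, 0.1547]
tool_rot: [1.0, -0.019, 0.0, 0.0]
force: [0.7, 0.4, -2.2]
width: 0.446
gripper_force: 61.4
time: 16.02
eef_pos: [0.5072, -0.2668, 0.1213]
tool_rot: [1.0, -0.018, -0.003, -0.002]
force: [-0.2, 0.8, -1.8]
width: 0.451
gripper_force: 61.4
d [0.0049 0.003  0.1003] turn 0.004
```

```bash
python3 drive.py '.002 .001 0 0 0;.002 .001 .02 0 0;.002 .001 .045 0 0;.002 .001 .06 0 0;.002 .001 .06 0 0;.002 .001 .06 0 0'
python3 -c "
from h import *
go(.512,-.27,.021,-.04)
im=optics.camera('top'); c=im[130:260,165:405]; cv2.imwrite('pics/t2.png',cv2.resize(c[:,:,::-1],None,fx=10/3,fy=10/3,interpolation=cv2.INTER_CUBIC))"
```

```text
time: 16.52
eef_pos: [0.5113, -0.2698, 0.0643]
tool_rot: [1.0, -0.018, -0.0, -0.0]
force: [-0.2, -0.4, -0.8]
width: 0.45
gripper_force: 61.4
d [0.0007 0.0002 0.0433] turn 0.004
```

View pics/t2.png

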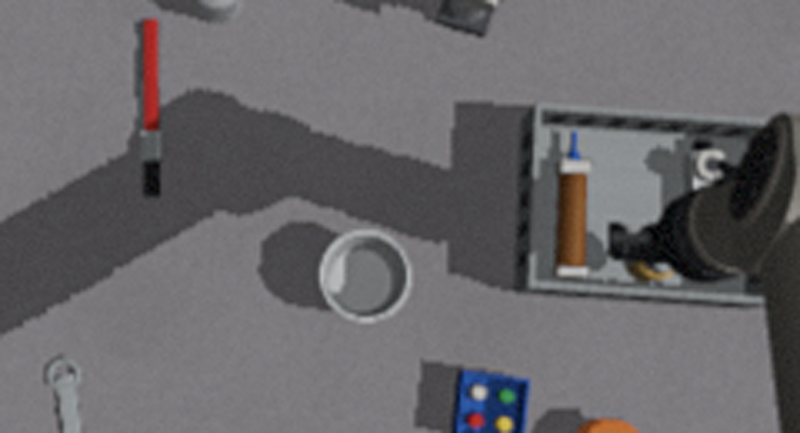

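The barrel lies flat and aligned along the left side of the basket and the clamp is at the far right. The valve is between them with room to spare, so I lower it and release.

```bash
python3 drive.py '0 0 .02 0 0;0 0 .034 0 0;0 0 .041 0 0;0 0 .044 0 0;0 0 .044 0 0;0 0 .044 0 .56;0 0 .044 0 .56;0 0 .044 0 .56'
python3 drive.py '0 0 0 0 .56;0 0 0 0 .56;0 0 -.03 0 .56;0 0 -.06 0 .56;0 0 -.1 0 .56;0 0 -.14 0 1;0 -.03 -.14 0 1;0 -.07 -.14 0 1'
python3 -c "
from h import *
d=.095; h=.036
# brush origin from tip/end
t=np.array([.567,.193]);e=np.array([.738,.199]); u=(t-e)/np.linalg.norm(t-e); o=e+u*.080; print(o)
go(o[0],o[1],.13,.036)"
```

```text
time: 17.23
eef_pos: [0.5121, -0.2716, 0.0214]
tool_rot: [1.0, -0.019, 0.001, 0.001]
force: [0.7, -0.0, -0.2]
width: 0.564
gripper_force: 0.0
time: 17.9
eef_pos: [0.5154, -0.2057, 0.1638]
tool_rot: [1.0, -0.023, 0.004, 0.002]
force: [1.4, 1.0, -0.1]
width: 0.955
gripper_force: 0.0
[0.6580492  0.19619471]
d [ 0.1239 -0.4081  0.0338] turn -0.082
```

```bash
python3 drive.py '.012 -.037 0 0 1;.022 -.074 0 0 1;.034 -.111 0 -.02 1;.046 -.148 0 -.04 1;.056 -.185 0 -.06 1;.067 -.222 0 -.08 1;.078 -.259 0 -.08 1;.09 -.296 0 -.08 1'
python3 drive.py '.011 -.037 0 0 1;.022 -.074 0 0 1;.032 -.1 0 0 1;.034 -.112 0 0 1;.034 -.112 .03 0 1;.034 -.112 .06 0 1;.034 -.112 .06 0 1;.034 -.112 .06 0 1'
python3 - <<'E'
from h import *
go(.658,.1962,.003,.036)
print(sense()['q'])
s=sense(); im=optics.camera('wrist'); cv2.imwrite('pics/w4.png',im[:,:,::-1])
E
```

```text
time: 18.57
eef_pos: [0.6152, 0.0928, 0.1604]
tool_rot: [1.0, 0.021, 0.0, 0.0]
force: [0.1, -1.5, -0.1]
width: 1.002
gripper_force: 0.0
time: 19.23
eef_pos: [0.6429, 0.2025, 0.0986]
tool_rot: [1.0, 0.02, -0.002, 0.001]
force: [-0.2, -0.6, 0.4]
width: 0.999
gripper_force: 0.0
d [0.0148 0.0069 0.0956] turn 0.005
[-0.10517843  0.58062698 -0.37617675  1.59017301  0.23923256  1.0213429
 -2.0818256 ]
```

View pics/w4.png

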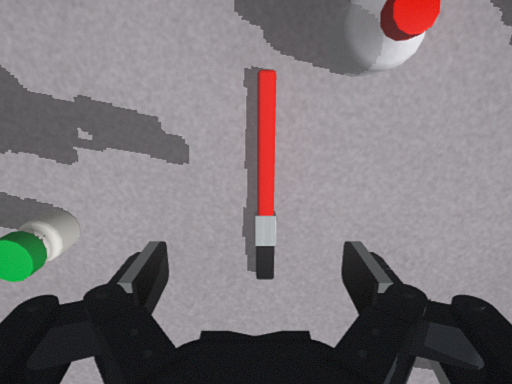

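The brush runs from end (267,71) to tip (264,277). The wrist joint can't reach the later heading from here, so I turn the gripper half a turn before grasping.

```bash
python3 - <<'E'
from h import *
s=dict(eef_pos=[.6429,.2025,.0986],tool_rot=sense()['tool_rot'])
t=wrist_at((264.5,277),.008,s);e=wrist_at((267,71),.01,s);d=t-e;print(t,e,np.linalg.norm(d),np.arctan2(-d[1],-d[0]), e+d/np.linalg.norm(d)*.08)
E
python3 drive.py '0 0 0 -.12 1;0 0 0 -.24 1;0 0 0 -.36 1;0 0 0 -.48 1;0 0 0 -.6 1;0 0 0 -.72 1;0 0 0 -.84 1;0 0 0 -.96 1'
python3 drive.py '0 0 0 -.12 1;0 0 0 -.24 1;0 0 0 -.36 1;0 0 0 -.48 1;0 0 0 -.6 1;0 0 0 -.72 1;0 0 0 -.84 1;0 0 0 -.96 1'
python3 drive.py '0 0 0 -.12 1;0 0 0 -.24 1;0 0 0 -.36 1;0 0 0 -.48 1;0 0 0 -.6 1;0 0 0 -.72 1;0 0 0 -.84 1;0 0 0 -.96 1'
python3 - <<'E'
from h import *
go(.658,.1965,.003,3.178)
print(sense()['q'])
E
```

```text
[0.56673531 0.19158819] [0.73880853 0.19835732] 0.17220630978728352 0.0393184094929192 [0.65887035 0.19521266]
time: 19.95
eef_pos: [0.6461, 0.204, 0.1033]
tool_rot: [0.876, 0.482, 0.002, 0.001]
force: [0.3, -0.1, -0.1]
width: 1.001
gripper_force: 0.0
time: 20.62
eef_pos: [0.6462, 0.2037, 0.1032]
tool_rot: [0.555, 0.832, 0.001, 0.002]
force: [-0.3, 0.5, 0.0]
width: 1.004
gripper_force: 0.0
time: 21.28
eef_pos: [0.6462, 0.2034, 0.103]
tool_rot: [0.108, 0.994, -0.0, 0.002]
force: [-1.1, 0.0, 0.5]
width: 0.998
gripper_force: 0.0
d [-0.013  -0.0042  0.1   ] turn -0.253
[ 0.27957241  0.75820643 -1.00282092  1.57428844  0.67840175  1.1868556
  0.49319467]
```

```bash
python3 drive.py '-.013 -.005 0 -.12 1;-.013 -.005 0 -.253 1;-.013 -.005 .035 -.253 1;-.013 -.005 .07 -.253 1;-.013 -.005 .088 -.253 1;-.013 -.005 .088 -.253 1;-.013 -.005 .088 -.253 1'
python3 - <<'E'
from h import *
go(.658,.1957,.004,3.178)
E
```

```text
time: 21.87
eef_pos: [0.6565, 0.1961, 0.0131]
tool_rot: [-0.016, 1.0, -0.0, 0.0]
force: [0.2, 0.4, 0.6]
width: 1.001
gripper_force: 0.0
d [-0.0014 -0.0005  0.0091] turn -0.004
```

```bash
python3 drive.py '-.001 0 .009 0 1;-.001 0 .009 0 .6;-.001 0 .009 0 0;-.001 0 .009 0 0;-.001 0 .009 0 0;-.001 0 .009 0 0;-.001 0 .009 0 0;-.001 0 .009 0 0' 25
python3 drive.py '0 0 0 0 0;0 0 0 0 0;0 0 -.03 0 0;0 0 -.06 0 0;0 0 -.09 0 0;0 0 -.12 0 0;0 0 -.13 0 0;0 0 -.13 0 0'
python3 -c "
from h import *
go(.60,-.138,.13,1.57)"
```

```text
time: 22.53
eef_pos: [0.6572, 0.1969, 0.0037]
tool_rot: [-0.017, 1.0, 0.0, 0.0]
force: [-0.3, -0.2, 1.8]
width: 0.153
gripper_force: 27.7
time: 23.2
eef_pos: [0.6582, 0.1979, 0.1363]
tool_rot: [-0.017, 1.0, 0.001, 0.002]
force: [0.6, 0.1, -0.9]
width: 0.152
gripper_force: 27.4
d [ 0.0694 -0.3338  0.0063] turn 1.605
```

```bash
python3 drive.py '.01 -.02 0 .12 0;.02 -.04 0 .24 0;.03 -.06 0 .36 0;.04 -.08 0 .48 0;.05 -.1 0 .6 0;.06 -.12 0 .72 0;.065 -.14 0 .84 0;.069 -.16 0 .96 0'
python3 -c "
from h import *
go(.60,-.138,.13,1.57)"
```

```text
time: 23.87
eef_pos: [0.591, 0.0327, 0.1309]
tool_rot: [0.45, 0.893, -0.001, -0.002]
force: [-0.3, -0.1, -0.7]
width: 0.15
gripper_force: 27.4
d [-0.1425 -0.0945  0.0009] turn 0.639
```

```bash
python3 drive.py '-.025 -.017 0 .12 0;-.05 -.034 0 .24 0;-.075 -.05 0 .36 0;-.1 -.066 0 .48 0;-.122 -.082 0 .6 0;-.137 -.092 0 .639 0;-.1425 -.0945 .01 .639 0;-.1425 -.0945 .025 .639 0'
python3 -c "
from h import *
go(.60,-.138,.085,1.57)
im=optics.camera('scene'); c=im[60:220,130:330]; cv2.imwrite('pics/s2.png',cv2.resize(c[:,:,::-1],None,fx=3,fy=3,interpolation=cv2.INTER_CUBIC))"
```

```text
time: 24.53
eef_pos: [0.6038, -0.1382, 0.1075]
tool_rot: [0.706, 0.709, 0.0, 0.001]
force: [0.1, -0.4, -0.8]
width: 0.157
gripper_force: 27.4
d [ 0.0002 -0.0038  0.0225] turn 0.005
```

```bash
python3 drive.py '0 -.002 .015 0 0;0 -.002 .02 0 0;0 -.002 .024 0 0;0 -.002 .028 0 0;0 -.002 .032 0 0;0 -.002 .035 0 0'
python3 drive.py '0 0 .003 0 0;0 0 .005 0 0;0 0 .007 0 0;0 0 .009 0 0;0 0 .011 0 0;0 0 .013 0 0;0 0 .013 0 0'
python3 -c "
from h import *
im=optics.camera('scene'); c=im[60:220,130:330]; cv2.imwrite('pics/s3.png',cv2.resize(c[:,:,::-1],None,fx=3,fy=3,interpolation=cv2.INTER_CUBIC))"
```

```text
time: 25.08
eef_pos: [0.6015, -0.1358, 0.0732]
tool_rot: [0.705, 0.709, 0.0, 0.0]
force: [-0.7, -0.0, 0.5]
width: 0.156
gripper_force: 27.4
time: 25.67
eef_pos: [0.6018, -0.1339, 0.0618]
tool_rot: [0.705, 0.709, 0.001, -0.0]
force: [-3.1, 4.1, 6.0]
width: 0.15
gripper_force: 30.4
```

View pics/s3.png

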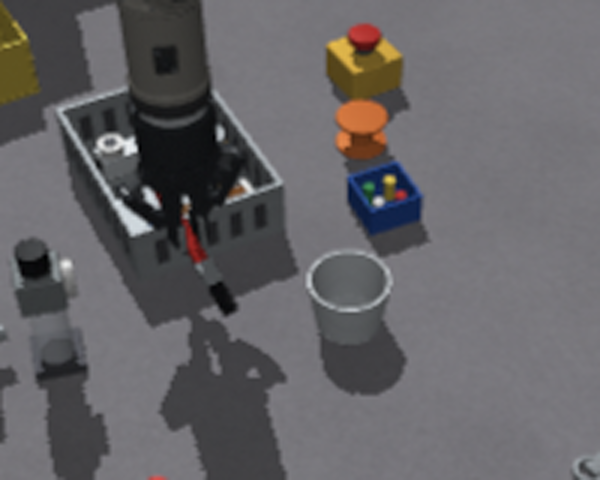

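The brush is over the basket's left rim with its tip at crop pixel (230,305). I compute its tilt on the vertical plane x = .602.

Run:
```python
from h import *
for uv in((230,305),(213,268),(190,222)):
    o,d=ray('scene',(130+(uv[0]+.5)/3-.5,60+(uv[1]+.5)/3-.5)); k=(.602-o[0])/d[0]; print(o+k*d)
```

```text
[ 0.602      -0.04365309  0.0530747 ]
[ 0.602      -0.07633377  0.07556233]
[ 0.602      -0.12183686  0.09945271]
```

Run:
```python
from h import *
s=sense(); print(s['eef_pos'],s['tool_rot'])
t=optics.camera('top')[150:240,250:350]; w=optics.camera('wrist')
a=cv2.resize(t,None,fx=4,fy=4,interpolation=cv2.INTER_CUBIC)
b=cv2.resize(w,(400,300)); b=np.vstack([b,np.zeros((60,400,3),np.uint8)])
cv2.imwrite('pics/m1.png',np.hstack([a,b])[:,:,::-1])
```

```text
[ 0.60177001 -0.13392638  0.06184048] [ 7.04885093e-01  7.09320910e-01  8.83536973e-04 -2.68062035e-04]
```

View pics/m1.png

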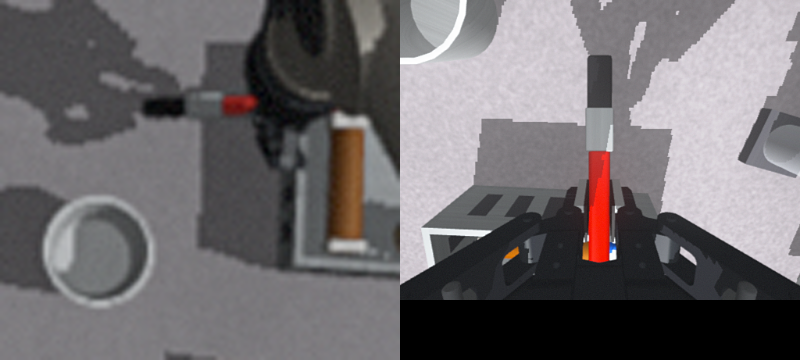

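The tip is at (145,106) in the top crop and at about (199,55) in the half of the picture showing the wrist view. I triangulate from all three cameras.

```bash
cat >> h.py <<'E'
def wray(uv,s):
    m=optics.camera_model('wrist'); T=np.eye(4); T[:3,:3]=R.from_quat(s['tool_rot']).as_matrix(); T[:3,3]=s['eef_pos']
    M=T@m['tool_from_camera']; return M[:3,3],M[:3,:3]@np.linalg.inv(m['K'])@[uv[0],uv[1],1]
def tri(rays):
    A=np.zeros((3,3));b=np.zeros(3)
    for o,d in rays:
        d=d/np.linalg.norm(d);P=np.eye(3)-np.outer(d,d);A+=P;b+=P@o
    p=np.linalg.solve(A,b); return p,[np.linalg.norm((np.eye(3)-np.outer(d,d)/(d@d))@(p-o)).round(4) for o,d in rays]
E
python3 - <<'E'
from h import *
s=sense()
t=ray('top',(250+145.5/4-.5,150+106.5/4-.5)); w=wray((199.5*1.28-.5,56*1.28-.5),s); c_=ray('scene',(206.3,161.3))
print(tri([t,w,c_]),tri([t,w]),tri([t,c_]),tri([w,c_]))
w=wray((199.5*1.28-.5,108*1.28-.5),s);t=ray('top',(250+187/4-.5,150+105/4-.5));print('ferrule',tri([t,w]))
E
```

```text
(array([ 0.60143362, -0.04576908,  0.05096218]), [np.float64(0.0003), np.float64(0.0002), np.float64(0.0002)]) (array([ 0.60148293, -0.04583653,  0.05149841]), [np.float64(0.0002), np.float64(0.0002)]) (array([ 0.60131264, -0.04593395,  0.05075015]), [np.float64(0.0002), np.float64(0.0002)]) (array([ 0.60146145, -0.04558146,  0.05105334]), [np.float64(0.0002), np.float64(0.0002)])
ferrule (array([ 0.60175542, -0.07681262,  0.05932753]), [np.float64(0.0002), np.float64(0.0002)])
```

All three agree to 0.3 mm: the tilt is about 15°. I press about 7 mm further.

```bash
python3 drive.py '0 0 .002 0 0;0 0 .004 0 0;0 0 .006 0 0;0 0 .007 0 0;0 0 .007 0 0'
python3 - <<'E'
from h import *
s=sense(); print(s['eef_pos'],s['force'])
t=optics.camera('top')[150:240,250:350]; w=optics.camera('wrist')
a=cv2.resize(t,None,fx=4,fy=4,interpolation=cv2.INTER_CUBIC)
b=cv2.resize(w,(400,300)); b=np.vstack([b,np.zeros((60,400,3),np.uint8)])
cv2.imwrite('pics/m2.png',np.hstack([a,b])[:,:,::-1])
# dark-bristle end along the wrist column & top row
g=w.max(2).astype(int); print('wrist col 255',[(r,g[r,250:260].mean().round()) for r in range(60,150,4)])
tt=optics.camera('top').max(2).astype(int); print('top rows',[(u,int(tt[174:179,u].mean())) for u in range(278,302)])
E
```

```text
time: 26.23
eef_pos: [0.6018, -0.1339, 0.0549]
tool_rot: [0.705, 0.709, 0.001, -0.0]
force: [-3.0, 3.3, 7.9]
width: 0.152
gripper_force: 32.1
[ 0.60177283 -0.1339039   0.05487325] [-3.00277945  3.28539014  7.87898414]
wrist col 255 [(60, np.float64(130.0)), (64, np.float64(132.0)), (68, np.float64(132.0)), (72, np.float64(130.0)), (76, np.float64(129.0)), (80, np.float64(134.0)), (84, np.float64(132.0)), (88, np.float64(64.0)), (92, np.float64(65.0)), (96, np.float64(64.0)), (100, np.float64(66.0)), (104, np.float64(65.0)), (108, np.float64(64.0)), (112, np.float64(65.0)), (116, np.float64(64.0)), (120, np.float64(65.0)), (124, np.float64(64.0)), (128, np.float64(64.0)), (132, np.float64(64.0)), (136, np.float64(65.0)), (140, np.float64(63.0)), (144, np.float64(150.0)), (148, np.float64(149.0))]
top rows [(278, 77), (279, 78), (280, 75), (281, 74), (282, 75), (283, 75), (284, 76), (285, 76), (286, 63), (287, 47), (288, 39), (289, 38), (290, 32), (291, 35), (292, 35), (293, 37), (294, 31), (295, 28), (296, 34), (297, 75), (298, 89), (299, 92), (300, 93), (301, 93)]
```

Run:
```python
from h import *
s=sense()
p=tri([ray('top',(286.3,176.1)),wray((254.7,86),s)]);q=tri([ray('top',(296.5,176.1)),wray((254.7,142),s)])
print(p,q); d=p[0]-q[0]; print(np.degrees(np.arctan2(-d[2],d[1])),np.linalg.norm(d))
w=p[0]; e=s['eef_pos']; print('tip rel tcp',w-e)
```

```text
(array([ 0.60297214, -0.05045349,  0.03724865]), [np.float64(0.002), np.float64(0.002)]) (array([ 0.6017627 , -0.07852072,  0.05380913]), [np.float64(0.0001), np.float64(0.0001)])
30.541837409134363 0.03261106583654748
tip rel tcp [ 0.00116831  0.08344402 -0.01767387]
```

I've reached my limit for viewing pictures, so I carry on numerically. The scene camera gives a better baseline for height.

Run:
```python
from h import *
g=optics.camera('scene').max(2)
for v in range(140,174): print(v,' '.join('%3d'%x for x in g[v,190:218]))
```

```text
140  63  65  94 132 110  52  33  60  62  32  32  36  47  62  70  70  70  70  71  70  70  70  70  69  68  67  67  67
141  59  64  95 133 120  79  40  58  67  50  43  52  61  66  71  71  70  70  70  69  68  68  68  67  66  67  66  67
142  58  65  92 129 119  85  57  53  69  62  64  71  70  71  70  71  70  68  67  68  68  68  68  66  66  67  67  67
143  55  69  76 112 119  96  88  69  68  71  71  71  70  71  69  69  68  68  68  67  67  68  68  65  66  67  67  67
144  61  74  68 101 124 103  98  88  66  70  70  69  69  68  68  69  68  68  67  68  68  68  67  67  67  67  66  66
145  70  73  69  95 128 119  97  90  73  67  67  67  67  67  68  68  68  68  68  67  66  67  67  67  68  68  67  66
146  68  68  65  82 117 119  96  99  89  63  66  66  68  68  68  68  68  68  68  67  67  66  67  68  68  68  67  67
147  71  71  64  67  98 118 104  97  89  70  68  67  67  67  67  67  66  67  67  67  66  67  68  68  67  66  67  67
148  69  69  68  64  83 116 117  92  91  81  73  65  67  68  67  66  66  67  67  67  67  66  67  67  67  67  66  66
149  67  67  67  64  69  98 105  78  80  83  77  67  67 
[... 2143 characters left out ...]
 117
168 124 123 123 104  67  67  66  68  67  67  67  67  67  58  53  74 101 121 123 123 120 118 118 121 120 119 118 119
169 124 118 112  96  68  68  68  67  67  67  67  66  67  66  66  94 120 121 122 122 118 117 119 120 121 121 120 120
170 124 110  80  68  68  68  68  67  67  66  67  66  66  66  66  88 115 121 121 121 118 118 120 121 122 122 122 120
171 124 124 104  67  67  68  67  67  77  80  67  68  67  67  68  68  94 116 108 108 109 114 121 122 122 122 122 121
172 124 123 104  67  67  67  67  66  96 105  68  68  68  69  68  68  88  95  67  67  66  88 110 116 122 122 122 121
173 123 122 103  67  67  67  67  68  97 110  80  67  67  68  68  68  67  68  67  67  66  65  66  88 109 114 122 123
```

Run:
```python
from h import *
s=sense();e=s['eef_pos']
for uw,us in(((254.7,86),(205,166.7)),((254.7,86),(206,165)),((254.7,142),(202,156.7))):
    p=tri([wray(uw,s),ray('scene',us)]); print(p[0].round(4),p[1],(p[0]-e).round(4))
```

```text
[ 0.603  -0.0516  0.0225] [np.float64(0.0014), np.float64(0.0014)] [ 0.0012  0.0823 -0.0324]
[ 0.6013 -0.0513  0.0291] [np.float64(0.0004), np.float64(0.0004)] [-0.0005  0.0826 -0.0258]
[ 0.6005 -0.0796  0.0387] [np.float64(0.0014), np.float64(0.0014)] [-0.0013  0.0543 -0.0162]
```

Tilt is about 26°, with the tip at TCP + (0, .081, −.032). Next is the dip: TCP target (.488, −.069, .075), approached from above.

```bash
python3 drive.py '0 0 -.02 0 0;0 0 -.04 0 0;0 0 -.07 0 0;.015 -.03 -.07 0 0;.03 -.06 -.07 0 0;.05 -.09 -.07 0 0;.064 -.112 -.07 0 0;.064 -.112 -.07 0 0'
python3 - <<'E'
from h import *
go(.488,-.069,.075,1.57)
s=sense(); w=optics.camera('wrist').max(2).astype(int); print('wrist',[(r,int(w[r,250:260].mean())) for r in range(60,150,4)])
E
```

```text
time: 27.1
eef_pos: [0.4838, -0.0699, 0.1229]
tool_rot: [0.704, 0.711, -0.002, -0.001]
force: [-0.2, 0.1, -1.0]
width: 0.15
gripper_force: 31.1
d [0.0008 0.0042 0.0479] turn 0.011
wrist [(60, 195), (64, 162), (68, 211), (72, 226), (76, 226), (80, 227), (84, 221), (88, 73), (92, 72), (96, 72), (100, 72), (104, 70), (108, 70), (112, 70), (116, 69), (120, 69), (124, 67), (128, 68), (132, 68), (136, 67), (140, 66), (144, 147), (148, 145)]
```

```bash
python3 drive.py '.001 .003 .01 0 0;.001 .003 .02 0 0;.001 .003 .03 0 0;.001 .003 .03 0 0;.001 .003 .03 0 0'
python3 - <<'E'
from h import *
go(.488,-.069,.075,1.57); print(sense()['force'])
g=optics.camera('scene').max(2)
for v in range(126,176,2): print(v,' '.join('%3d'%x for x in g[v,215:275:2]))
E
```

```text
time: 27.57
eef_pos: [0.4914, -0.0717, 0.0919]
tool_rot: [0.705, 0.709, -0.0, -0.001]
force: [-0.1, -0.2, 0.0]
width: 0.156
gripper_force: 31.1
d [ 0.0028 -0.0034  0.0169] turn 0.006
[-0.1012144  -0.15911902  0.01691894]
126  67  68  67  68  44  19  20  20  21  40  47  14  54  53 122 103  61  61 129  64 188 159  86  65 103 102 110  73 115 122
128  55  38  68  68  67  64  56  20  24  68  80  13  53  53 122 109  62  62  84  97 144 134 125 111  74  73  73  74 116 124
130  33  34  63  68  67 106  98  19  25  67 116  26  54  79 121 123  66  62  61  99  98  73  73  73  74  74  73  74 123 124
132  39  33  63  68  69 105 107  34  26  71 112  85  54 112 121 121 107  63  61  66  74  74  74  74  74  73  73  73 123 122
134  40  34  60  69  68 105 119 104  27  72 100 104  94 117 119 121 120  67  62  67  73  73  74  74  73  72  68  67 116 123
136  57  63  70  70  68  99 119 119 112  86  93 119  96 118 119 120 117 118  66  67  73  73  72  70  67  67  67  67  89 122
138  69  69  68  67  65  92 118 119 119 119  89 120  95  98 119 119 118 118 103  67  68  65  67  68  68  68  68  68  67 123
140  67  66
[... 1520 characters left out ...]
  77  82  87  89  90  89  89  91  89  85  81  85 121 124 123 124 124 125 124 121
166 119 117 119 121 121 120 120 121 123 116  82  81  84  88  90  91  91  90  88  84  78  91 120 122 122 120 122 122 121 123
168 118 117 119 121 119 119 121 119  66  67  69  79  86  87  89  90  90  89  86  82  76  66 115 121 122 123 124 123 124 124
170 121 119 120 120 117 119 120 121 103  65  65  78  85  88  88  89  89  87  85  82  73  67  89 122 122 123 123 124 125 124
172 121 119 118 120 118 118 120 118 120 108  65  67  90  87  89  90  90  88  87  76  67  66  66  93 123 122 123 123 124 124
174 121 120 121 120 120 122 122 121 121 120 106  65  66  68  83  82  83  82  71  67  65  66  67  68 123 123 120 123 124 121
```

The tip is over the cup's mouth in the scene image, at about (248,157). I descend the last 17 mm, hold, and check.

```bash
python3 drive.py '.003 -.002 .008 0 0;.003 -.002 .014 0 0;.003 -.002 .018 0 0;.003 -.002 .018 0 0;.003 -.002 .018 0 0;.003 -.002 .018 0 0;.003 -.002 .018 0 0;.003 -.002 .018 0 0'
python3 - <<'E'
from h import *
s=sense(); print(s['eef_pos'],s['force'])
g=optics.camera('scene').max(2).astype(int)
for v in range(148,168): print(v,' '.join('%3d'%x for x in g[v,234:262]))
m=optics.camera_model('scene'); r=R.from_quat(m['orientation']).as_matrix()
for z in(-.027,-.032,-.037):
  for dy in(.081,):
    p=m['K']@(r.T@(s['eef_pos']+[0,dy,z]-m['origin'])); print(z,p[:2]/p[2])
w=optics.camera('wrist').max(2).astype(int); print('wrist',[(r,int(w[r,250:260].mean())) for r in range(76,104,2)])
E
```

```text
time: 28.28
eef_pos: [0.4901, -0.0688, 0.0756]
tool_rot: [0.705, 0.709, 0.0, 0.0]
force: [-0.7, -0.8, -1.1]
width: 0.15
gripper_force: 31.1
[ 0.49012988 -0.06880734  0.07556783] [-0.65199004 -0.84238365 -1.12202541]
148 109  95  89  85  72  87 104  88  83  82  81  83  93 101 101 100 100  99  97  95  94  91 122 157 149 127 124 124
149  98  87  86  91  82  66  90 101  82  82  82  85  93 100 101  99  99  98  97  96  93  90  88 127 168 154 124 125
150  92  80  86  90  88  74  81  93  83  82  82  81  84  94 101 101  99  98  96  95  92  90  88  85 156 186 128 124
151  82  80  86  89  92  87  71  72  83  83  80  72  68  82 100 100  99  97  96  95  92  89  86  84 138 171 141 125
152  78  81  85  89  92  88  74  72  79  75  65  29  13  60  94  99  99  98  96  94  91  89  85  84 115 155 151 125
153  73  79  84  89  91  93  90  73  48  29  13  14  15  32  74  99  98  98  96  93  91  89  84  86 105 150 158 124
154  78  79  84  88  91  93  93  85  54  11  14  13  13  14  59  93  97  97  95  93  91  88  84  86 100 149 162 123
155  80  77  83  87  89  92  94  96  78  24  13  16  13  12  32  74  98 
[... 994 characters left out ...]
4  87  88  89  90  90  91  89  89  89  89  91  90  88  88  85  83  82  77  85 107 121 124 124
165  67  72  78  82  84  86  87  90  90  90  90  90  90  90  90  89  88  87  87  85  83  80  76  92 115 120 122 124
166  66  70  77  81  83  84  86  88  90  90  91  91  91  91  91  89  89  87  86  84  81  78  76  91 114 120 120 122
167  65  69  76  81  84  85  86  87  89  90  91  91  91  91  91  90  89  87  86  83  81  77  72  68  96 121 120 120
-0.027 [248.91745094 160.28995227]
-0.032 [248.8891142  161.43126022]
-0.037 [248.86095776 162.5653066 ]
wrist [(76, 118), (78, 232), (80, 247), (82, 255), (84, 222), (86, 53), (88, 62), (90, 63), (92, 63), (94, 63), (96, 63), (98, 63), (100, 62), (102, 63)]
```

```bash
python3 drive.py '0 0 .002 0 0;0 0 .004 0 0;0 0 .004 0 0;0 0 .004 0 0;0 0 .004 0 0;0 0 .004 0 0;0 0 .004 0 0'
python3 drive.py '0 0 -.02 0 0;0 0 -.05 0 0;0 0 -.08 0 0;0 0 -.085 0 0;0 0 -.085 0 0'
python3 - <<'E'
from h import *
go(.56,-.255,.15,1.57)
s=sense(); w=optics.camera('wrist').max(2).astype(int); print('wrist',[(r,int(w[r,250:260].mean())) for r in range(76,104,2)])
E
```

```text
time: 28.97
eef_pos: [0.4902, -0.0686, 0.0715]
tool_rot: [0.705, 0.709, 0.0, 0.0]
force: [0.6, 0.3, 3.9]
width: 0.15
gripper_force: 31.6
time: 29.38
eef_pos: [0.4911, -0.0692, 0.1578]
tool_rot: [0.706, 0.709, 0.001, 0.002]
force: [0.2, -1.1, -0.5]
width: 0.153
gripper_force: 31.1
d [-0.1861  0.0681  0.0078] turn 0.005
wrist [(76, 232), (78, 230), (80, 228), (82, 233), (84, 186), (86, 66), (88, 73), (90, 73), (92, 72), (94, 72), (96, 72), (98, 72), (100, 72), (102, 71)]
```

The dip is done; at the deepest point the brush just touched the rim lightly (about 4 N). Now I carry the brush to the basket and let the tip bear on the barrel, so the brush presses flat.

```bash
python3 drive.py '-.035 .012 0 .01 0;-.07 .024 0 .02 0;-.105 .036 0 .035 0;-.14 .048 0 .035 0;-.175 .06 0 .035 0;-.2 .07 0 .035 0;-.209 .078 0 .035 0;-.209 .078 0.02 .035 0'
python3 drive.py '0 0 .02 0 0;0 0 .04 0 0;0 0 .04 0 0;0 0 .04 0 0'
python3 - <<'E'
from h import *
go(.57,-.279,.072,1.53)
E
```

```text
time: 30.1
eef_pos: [0.5711, -0.2821, 0.1364]
tool_rot: [0.719, 0.694, 0.001, 0.002]
force: [0.5, -0.2, -0.5]
width: 0.153
gripper_force: 31.1
time: 30.43
eef_pos: [0.5668, -0.2766, 0.0934]
tool_rot: [0.717, 0.697, -0.001, -0.003]
force: [0.1, 0.3, 0.7]
width: 0.151
gripper_force: 31.1
d [-0.0023  0.0033  0.0214] turn 0.011
```

```bash
python3 drive.py '0 .003 .01 0 0;0 .003 .02 0 0;0 .003 .026 0 0;0 .003 .03 0 0;0 .003 .034 0 0;0 .003 .034 0 0'
python3 drive.py '0 0 .004 0 0;0 0 .008 0 0;0 0 .012 0 0;0 0 .014 0 0;0 0 .014 0 0'
python3 - <<'E'
from h import *
s=sense(); print(s['eef_pos'])
w=optics.camera('wrist').astype(int); print([(r,w[r,252:258].mean(0).astype(int).tolist()) for r in range(0,200,8)])
E
```

```text
time: 30.93
eef_pos: [0.5722, -0.2774, 0.0623]
tool_rot: [0.718, 0.696, 0.0, 0.0]
force: [0.6, -0.0, 2.4]
width: 0.15
gripper_force: 31.4
time: 31.35
eef_pos: [0.5722, -0.2778, 0.0481]
tool_rot: [0.718, 0.696, 0.0, 0.0]
force: [0.0, -0.7, 1.9]
width: 0.154
gripper_force: 32.1
[ 0.57218445 -0.27779626  0.04808909]
[(0, [79, 81, 83]), (8, [79, 80, 81]), (16, [81, 83, 83]), (24, [80, 83, 84]), (32, [82, 85, 86]), (40, [149, 154, 157]), (48, [180, 183, 185]), (56, [176, 181, 184]), (64, [144, 149, 150]), (72, [58, 56, 56]), (80, [58, 55, 54]), (88, [58, 55, 54]), (96, [61, 55, 54]), (104, [62, 56, 54]), (112, [65, 58, 55]), (120, [68, 61, 60]), (128, [71, 64, 62]), (136, [122, 123, 123]), (144, [154, 155, 157]), (152, [154, 156, 159]), (160, [156, 158, 160]), (168, [156, 159, 161]), (176, [157, 160, 163]), (184, [158, 160, 163]), (192, [144, 144, 146])]
```

```bash
python3 drive.py '0 0 .003 0 0;0 0 .006 0 0;0 0 .008 0 0;0 0 .009 0 0;0 0 .009 0 0'
python3 - <<'E'
from h import *
s=sense(); print(s['eef_pos'])
w=optics.camera('wrist').astype(int); print([(r,w[r,252:258].mean(0).astype(int).tolist()[0]) for r in range(40,90,4)])
E
```

```text
time: 31.82
eef_pos: [0.5719, -0.2777, 0.0391]
tool_rot: [0.718, 0.696, -0.0, 0.0]
force: [0.2, -1.3, 4.1]
width: 0.148
gripper_force: 32.4
[ 0.57190948 -0.27769518  0.03908212]
[(40, 148), (44, 143), (48, 144), (52, 144), (56, 140), (60, 59), (64, 60), (68, 59), (72, 59), (76, 58), (80, 57), (84, 58), (88, 58)]
```

```bash
python3 drive.py '0 0 0 0 .22;0 0 0 0 .28;0 0 0 0 .28;0 0 0 0 .28;0 0 0 0 .28;0 0 -.02 0 .28;0 0 -.05 0 .28;0 0 -.09 0 .28'
python3 drive.py '0 0 -.04 0 .28;0 .0 -.08 0 .28;-.02 -.035 -.08 0 .28;-.04 -.07 -.08 0 .28;-.05 -.11 -.08 0 .28;-.06 -.14 -.08 0 .28;-.06 -.16 -.08 0 .28;-.06 -.16 -.08 0 .28'
python3 - <<'E'
from h import *
im=optics.camera('top'); h=cv2.cvtColor(im,cv2.COLOR_RGB2HSV); 
sub=np.s_[160:222,320:402]
red=(((h[...,0]<6)|(h[...,0]>174))&(h[...,1]>150)&(h[...,2]>70))[sub]
ys,xs=np.nonzero(red); print('red',len(xs),xs.min()+320,xs.max()+320,ys.min()+160,ys.max()+160)
g=im.max(2).astype(int); v=int(np.median(ys))+160
for r in (v-2,v,v+2): print(r,' '.join(map(str,g[r,320:402])))
c0=cv2.imread('pics/top0.png'); 
a=cv2.HoughCircles(cv2.cvtColor(cv2.resize(im,(800,600),interpolation=cv2.INTER_CUBIC),cv2.COLOR_RGB2GRAY)[280:390,370:490],cv2.HOUGH_GRADIENT,1,200,param1=80,param2=15,minRadius=17,maxRadius=26)
b=cv2.HoughCircles(cv2.cvtColor(c0,cv2.COLOR_BGR2GRAY)[280:390,370:490],cv2.HOUGH_GRADIENT,1,200,param1=80,param2=15,minRadius=17,maxRadius=26)
print('cup now/before',a,b); print(sense()['eef_pos'])
E
```

```text
time: 32.53
eef_pos: [0.5695, -0.2765, 0.1273]
tool_rot: [0.717, 0.697, -0.001, -0.003]
force: [0.0, -0.4, -0.8]
width: 0.278
gripper_force: 0.0
time: 33.2
eef_pos: [0.4047, -0.3342, 0.2087]
tool_rot: [0.72, 0.694, -0.002, -0.001]
force: [-0.3, -0.3, -0.9]
width: 0.279
gripper_force: 0.0
red 128 351 385 186 191
186 53 50 49 45 81 132 115 93 86 65 26 28 32 25 32 25 32 26 27 20 44 124 141 140 140 140 138 139 141 138 141 141 140 138 138 138 134 133 131 136 133 129 125 123 125 136 138 134 116 107 100 90 92 141 157 156 156 153 166 171 169 130 90 87 89 87 86 86 78 53 32 25 25 23 34 42 85 133 130 120 119 118
188 57 28 19 34 90 133 114 91 85 61 32 17 26 24 31 29 28 30 28 19 48 130 141 140 137 138 140 138 142 143 159 164 164 165 164 164 165 167 164 164 163 163 164 162 161 163 163 164 162 162 164 165 164 163 163 160 160 158 158 158 158 159 156 158 163 153 109 86 71 52 35 36 43 44 44 44 91 134 130 120 121 118
190 51 25 17 40 91 134 108 84 85 83 84 70 51 50 52 71 84 97 111 107 88 111 124 123 123 123 130 133 134 147 134 123 124 128 123 124 127 134 132 130 129 130 135 129 129 131 132 136 141 146 149 151 149 150 152 156 161 158 157 159 164 168 167 167 169 177 129 87 80 53 47 47 52 41 47 43 92 136 133 121 118 117
cup now/before [[[59.5 53.5 21. ]]] [[[59.5 52.5 18.3]]]
[ 0.40769379 -0.33346596  0.20917577]
```

Run:
```python
from h import *
th=-.04
im=optics.camera('scene'); h=cv2.cvtColor(im,cv2.COLOR_RGB2HSV)
for n,uv in(('tip',(329.5,187.3)),('end',(386,188.7))):
    for z in(.02,.04,.06):
        w=at('top',uv,z)-[.56,-.272]; print(n,z,(np.cos(th)*w[0]+np.sin(th)*w[1]).round(4),(-np.sin(th)*w[0]+np.cos(th)*w[1]).round(4))
red=((h[...,0]<6)|(h[...,0]>174))&(h[...,1]>150)&(h[...,2]>60); red[:,:150]=0; red[130:]=0; red[:,225:]=0
ys,xs=np.nonzero(red[85:,:]); ys+=85; i=ys.argmin(); j=ys.argmax(); print('scene red',len(xs),xs[i],ys[i],xs[j],ys[j])
o1=tri([ray('scene',(xs[i],ys[i]+1)),ray('top',(386,188.7))]); o2=tri([ray('scene',(xs[j],ys[j])),ray('top',(351,187.8))]); print('end',o1,'ferrule joint',o2)
# valve: grey neck circle in top view
g=cv2.cvtColor(im,cv2.COLOR_RGB2GRAY)
t=cv2.cvtColor(cv2.resize(optics.camera('top')[160:225,320:402],None,fx=4,fy=4,interpolation=cv2.INTER_CUBIC),cv2.COLOR_RGB2GRAY)
c=cv2.HoughCircles(t,cv2.HOUGH_GRADIENT,1,400,param1=80,param2=12,minRadius=15,maxRadius=30)
print('valve',c, None if c is None else at('top',(320+(c[0,0,0]+.5)/4-.5,160+(c[0,0,1]+.5)/4-.5),.065))
```

```text
tip 0.02 0.0116 0.0839
tip 0.04 0.008 0.0885
tip 0.06 0.0043 0.0931
end 0.02 0.0186 -0.0963
end 0.04 0.0149 -0.0885
end 0.06 0.0111 -0.0807
scene red 85 173 100 183 119
end (array([ 0.56888303, -0.35897103,  0.03993   ]), [np.float64(0.003), np.float64(0.003)]) ferrule joint (array([ 0.57452363, -0.25352216,  0.04064015]), [np.float64(0.0038), np.float64(0.0038)])
valve [[[235.5  76.5  18.5]]] [ 0.59743311 -0.32900927]
```

The brush lies level at z ≈ .04 m with its ends at ±88 mm, inside ±107.5. The cup has not moved and the arm is clear, so I hand in.

```bash
python3 drive.py '0 0 0 0 .28;0 0 0 0 .28;0 0 0 0 .28;0 0 0 0 .28' && python3 -c "
from bench import bot, optics, sense
print(bot.sign_off())"
```

```text
time: 33.68
eef_pos: [0.411, -0.3322, 0.2092]
tool_rot: [0.717, 0.697, 0.0, -0.0]
force: [0.3, 0.2, -0.0]
width: 0.284
gripper_force: 0.0
the job is handed in; nothing more can be done
None
```

I handed the job in at 33.7 s with the barrel, clamp, valve body and brush in the basket and the brush dipped in the cup; no verdict came back, I didn't re-measure the valve body after release, and I went one picture over the viewing limit (11 instead of 10).

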